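# Hang the reference plate and balance the shutter flap

### The arm

A 6-joint arm with a two-finger parallel gripper is mounted at the origin on a cart in front of the work surface, level with it; the furniture and walls round the work are solid. World frame = base frame: x ahead of the robot, y to its left, z up, the work surface at z = 0. Lengths are in m, angles in degrees, forces in N, time in s.
With the tool pointing down it reaches from about 0.375 to 0.9 m from the base axis. Payload 3.1 kg.
Tool frame: the origin (TCP) lies between the finger pads; the fingertips stand 19 mm ahead of it and the grasp point (between the pads) is the TCP; z points along the fingers, x is the direction in which the jaws open and shut, and the axes are right-handed (so a half turn about z gives the same grasp; the last joint's range is limited). The gripper opens to 87 mm and grips with 3 to 60 N. Pads are 19 mm wide; open, the fingers measure 117 mm over their backs; the gripper's body (75 mm by 190 mm) begins 51 mm behind the grasp point.
Start: joints at [-10.227, 30.224, 82.088, -0, 67.689, -10.227], TCP at [0.625, 0, 0.242] pointing down, gripper open.
Joint ranges: [-176.69, 176.69], [-43.24, 126.21], [12.49, 139.97], [-82, 262], [0, 151.66], [-163.58, 163.58]. Speed limits (degrees/s): [159.86, 159.86, 180, 180, 180, 180].

### API

Orientations are given as a 3x3 rotation matrix whose columns are the frame's x, y, z axes.
In Python, from rig import read_state, capture, camera_info, hand_in, spot_in, silhouettes gives the robot as it stands.
- The arm moves only by the shell command python3 -m jog 'ROWS'. ROWS is text: rows parted by semicolons, each of 7 numbers parted by spaces: the shift along the tool's x, y, z in m, then the turn, a rotation vector about the tool's x, y, z in degrees, then the opening, from 0 (shut) to 1 (fully open). A call has 1 to 8 rows; each row is the pose to reach, as a shift and turn from the pose commanded when the call began, along the tool's axes at that moment; what a row does not reach only later rows make up. A row lasts 1/8 s, in which the tool goes at most 62.5 mm and 10.7 degrees, less where a joint would pass 70% of its speed; a pose out of reach is approached as far as the arm can. A call with a gripper value outside its range is refused whole. The fingers move at their own pace and stop on an object; the grip force is fixed at half the most. Time passes only in rows, so rows that repeat a pose let the fingers close. It gives the time, the measured TCP pose, the force and the opening at its end, in the units of the state.
- read_state(): the state, without advancing time (a new reading comes with each control period).
- capture(name): name is "scene" or "side" or "wrist"; returns (picture, depth): 420x560x3 uint8, red, green, blue; 420x560 float32, m along the optical axis (not along the pixel's ray), 0 where there is no reading.
- camera_info(name): a dict with "vfov" (degrees; the focal length in pixels is half the picture's height over the tangent of half this angle, whatever the lens; pixels are square), "cx", "cy" (the principal point, pixels), "dist" ([k1, k2, p1, p2, k3] as OpenCV has them; the pictures are not rectified), "R" (3x3) and "t" (3): a world point X has camera coordinates R X + t; the wrist camera has in their place "tool_from_camera" (4x4, takes a point from camera to tool coordinates, whose origin is the TCP and whose axes are the tool frame's). Camera axes: x right, y down, z forward; pixel columns grow to the right and rows downward; lengths in m; the calibration is good to about 2 mm. A picture is of the moment at which its call begins: read the wrist's pose just before it. camera_info takes no time and is no camera call.
- hand_in(): hands the job in, once; it reports no verdict.
Trained networks look in the newest picture that a camera, given by its name, has taken for a name from the list of things; names that differ only in an ending like _2 or _b are one class to them, and where a whole thing is asked for, a point or a joint stands for the part that bears it (a point fixed in the world has none). Each returns a list of dicts, best first, with "score" (0 to 1); they miss things now and then, are a little off and sometimes report something else, mostly with a low value. They report only what shows in the picture. A call takes as long as a camera call.
- spot_in(label, camera): "centre" ([x, y, z] in m, in world coordinates, good to about 4 mm: the middle of the surface that is visible of it).
- silhouettes(label, camera): "region" (420x560 bool, what is visible of it).
The state is a dict: "time_s": time; "joint_positions": joint angles; "qvel": joint speeds; "tau": joint torques, N m; "position": TCP position; "tcp_rot": TCP orientation; "force": force on the tool from outside, world axes, zero at the start; "moment": the same for the moment, N m; "opening": opening from 0.0 (shut) to 1.0 (fully open).
Only numpy, scipy, OpenCV 4.12 (cv2) and the standard library are available. Lean on these libraries where they do the work, as an engineer would, in place of code of your own. Each camera call takes 0.05 s, during which the arm holds its last target.

### The job

Set up the optical check stand: take the reference plate out of its slotted rack, hang it by its hole on the stand's peg and let go of it. Then take the hinged shutter flap by the bar at its free end, swing it up from its front rest until it stands upright at its balance point, without letting it fall over to the far side, and keep holding it there: your program finishes with the gripper still holding the flap. Leave the other things on the worktop where they are.

Things in the scene. Friction and masses are not known exactly. Their poses are not given: they have to be found in the camera images.
- stand: check stand, fixed to the worktop: aluminium base plate 160x240x12 mm (from -100 to +60 mm along its x, +-120 mm along its y). Origin on the worktop surface; z up; its -x side faces roughly towards the robot (its yaw varies). On its -y side stands a grey column (20x30 mm, top 170 mm above the worktop, front face at x=+25 mm) with a level steel peg; on its +y side the flap's hinge
- peg (a point): point on the peg's centre line, half-way along it, 160 mm above the worktop; axes as the stand's. The peg is a level rod 8 mm in diameter that points along -x (towards the robot), with a ball end 13 mm in diameter centred 30 mm ahead of this point (at x=-30 mm); the column's front face lies 30 mm behind it (x=+30 mm). There is free air under the peg
- target: reference plate, loose, about 0.1 kg: flat aluminium plate 8 mm thick (its x), 50 mm wide (its y), 110 mm tall (its z); starts upright with the hole near the top, standing in the rack. Origin at the middle of its lower edge. Both faces are alike
- target_center (a point): the plate's centre, 55 mm above its lower edge and 55 mm below its top edge; axes as the plate's (x through its thickness, z towards the end with the hole)
- target_eye (a point): centre of the plate's round hole, 26 mm in diameter, through the thickness (along x), 45 mm below the top edge and 10 mm above target_center; there are 32 mm of solid plate above the hole to grip it by
- rack: rack, fixed: grey foot 70x84x8 mm with one slot 11 mm wide along x and 54 mm along y, its walls 33 mm high above the worktop; the plate stands in the slot on the foot (8 mm above the worktop) and is drawn straight up. Origin under its centre; x across the slot
- flap (a joint): angle of the flap about its level hinge, rad: 0 lying on its front rest, leaning 0.9 rad (52 degrees) from upright towards the robot; grows as it is raised; 0.9 upright = the balance point; 1.6 fully over on the far side. The hinge turns freely: below 0.9 the flap falls back to the front, above 0.9 it falls over to the far side
- flap_hinge (a point): point on the flap's hinge axis, in the middle of its width, 40 mm above the worktop; axes as the stand's: the hinge axis runs along y, and the flap is raised by turning it about +y
- shutter: the moving flap: a dark plate 110 mm wide reaching 102 mm from the hinge, with two side arms carrying a bar at its free end; about 0.2 kg, its mass symmetrical about its plane. Origin at flap_hinge; its axes are those of the stand when the joint reads 0
- flap_bar (a point): middle of the round steel bar at the flap's free end, 150 mm from the hinge axis, 10 mm in diameter, running along the hinge direction (y) with 94 mm free between the side arms; a 40 mm deep window lies open between the bar and the flap's plate. It can be pinched across from above, and the bar can turn between the fingers while the flap swings; axes as shutter
- tape_roll_2: bystander: small black tape roll lying flat, 64 mm across, 19 mm high; origin under its centre
- flux_bottle: bystander: small dropper bottle, 34 mm across, 102 mm high; origin under its centre
- scanner: bystander: hand-held scanner lying on its side, 113x102x36 mm; origin under its centre
- bit_block: bystander: light block with holes for bits, 42x80x22 mm; origin under its centre
- pad_1: bystander: small sponge-like pad, 24x44x13 mm; origin under its centre

How it is judged (in metres and radians):
On the way, in this order (a step that is already met when the one before it is completed fails the run):
1. the reference plate hangs on the peg by its hole, let go (x of target_eye in the frame of peg between -0.03 and 0.03 m and y of target_eye in the frame of peg between -0.012 and 0.012 m and z of target_eye in the frame of peg between -0.014 and -0.004 m and angle between target_center's own z axis and vertical below 0.35 rad and contact force between target and stand above 0.3 N and contact force between target and the arm below 0.05 N and contact force between target and the fingers below 0.05 N), for 0.3 s.
2. the flap is held upright at its balance point (value of joint flap between 0.82 and 0.98 rad and velocity of joint flap between -0.15 and 0.15 rad/s and contact force between the fingers and shutter above 0.3 N and contact force between target and shutter below 0.05 N), for 0.3 s.
At the end, for the whole second after the job is handed in: plate hangs released on the peg, hole centre within 30 mm along it, 12 mm sideways, 4 to 14 mm below its axis, upright within 0.35 rad, not touching the flap; the fingers hold the flap (over 0.3 N) at joint 0.82 to 0.98, slower than 0.15 rad/s (all of step 1 and all of step 2); the arm keeps its last pose, push and grip.
It fails at once if the flap goes over the top towards the far side (joint above 1.3) (value of joint flap above 1.3 rad).
It fails at once if a bystander is pushed more than 30 mm (distance of any of tape_roll_2, flux_bottle, scanner, bit_block, pad_1 from where it was at the start of the episode above 0.03 m).
It also fails if it takes over 61 s, if anything falls off the work surface, if the arm or the gripper's body presses on something with over 40 N, if the wrist force passes 120 N, or if a joint passes its speed limit or range.

## Working session

There is one attempt and no reset: what is moved stays moved. The work goes in short steps, Python scripts to look and compute and a shell command to move; the robot and the scene stay as the last step left them, time stands still between calls to the robot, and variables do not carry over. Pictures are saved under pics/ and viewed, and the job is handed in when it is done.

```bash
ls; mkdir -p pics; cat > h.py <<'E'
import numpy as np, cv2
from rig import *
def K(ci):
    f=210/np.tan(np.radians(ci['vfov'])/2); return np.array([[f,0,ci['cx']],[0,f,ci['cy']],[0,0,1.]])
def cam(name,st=None):
    ci=camera_info(name)
    if 'R' in ci: R=np.array(ci['R']);t=np.array(ci['t']); 
    else:
        st=st or read_state(); T=np.array(ci['tool_from_camera']); Rw=np.array(st['tcp_rot']); 
        Rc=Rw@T[:3,:3]; p=Rw@T[:3,3]+np.array(st['position']); R=Rc.T;t=-R@p
    return K(ci),np.array(ci['dist'],float),R,t
def unproj(c,uv,d):
    k,dist,R,t=c
    uv=np.array(uv,float).reshape(-1,1,2); n=cv2.undistortPoints(uv,k,dist).reshape(-1,2)
    d=np.array(d,float).reshape(-1,1); X=np.hstack([n*d,d]); return (X-t)@R
def proj(c,X):
    k,dist,R,t=c
    return cv2.projectPoints(np.array(X,float).reshape(-1,1,3),cv2.Rodrigues(R)[0],t,k,dist)[0].reshape(-1,2)
def cloud(c,dep,mask=None):
    m=dep>0
    if mask is not None: m&=mask
    v,u=np.nonzero(m); return unproj(c,np.c_[u,v],dep[v,u]),np.c_[u,v]
def save(n,im): cv2.imwrite('pics/'+n+'.png',im[:,:,::-1])
E
cat > a.py <<'E'
from h import *
s=read_state();print(s['time_s'],s['position'],s['tcp_rot'],s['force'])
for n in ['scene','side','wrist']:
    st=read_state();im,d=capture(n);save(n+'0',im);np.savez('/tmp/'+n+'0.npz',im=im,d=d);c=cam(n,st)
    print(n,'campos',(-c[2].T@c[3]).round(3), 'axis',c[2][2].round(2),(d>0).mean())
    if n!='wrist':
        for l in ['stand','target','rack','shutter','tape_roll_2','flux_bottle','scanner','bit_block','pad_1']:
            print(l,[(np.round(r['centre'],3).tolist(),round(r['score'],2)) for r in spot_in(l,n)[:2]])
print(read_state()['time_s'])
E
python3 a.py
```

```text
pics
0.0 [6.24294746e-01 1.55577461e-04 2.40559185e-01] [[ 9.99997659e-01  1.33143603e-05 -2.16353258e-03]
 [ 1.40762651e-05 -9.99999938e-01  3.52142946e-04]
 [-2.16352776e-03 -3.52172577e-04 -9.99997598e-01]] [0.00136837 0.37204096 0.16449305]
scene campos [ 0.045 -0.288  0.753] axis [ 0.6   0.3  -0.74] 0.9959991496598639
stand [([0.539, -0.067, 0.013], 0.95), ([0.733, -0.214, 0.019], 0.19)]
target [([0.566, -0.326, 0.083], 0.65)]
rack [([0.552, -0.326, 0.008], 0.98), ([0.519, -0.011, 0.095], 0.54)]
shutter [([0.518, -0.01, 0.092], 0.69)]
tape_roll_2 [([0.385, 0.077, 0.017], 0.77)]
flux_bottle [([0.518, -0.016, 0.095], 0.37)]
scanner [([0.445, 0.259, 0.029], 0.82), ([0.374, -0.164, 0.062], 0.72)]
bit_block [([0.734, -0.21, 0.022], 0.72), ([0.554, -0.326, 0.007], 0.71)]
pad_1 [([0.389, 0.001, 0.015], 0.48)]
side campos [-0.052 -0.892  1.006] axis [ 0.44  0.63 -0.64] 0.9758588435374149
stand [([0.55, -0.076, 0.011], 0.73)]
target [([0.57, -0.33, 0.082], 0.98)]
rack [([0.554, -0.346, 0.008], 0.79), ([0.55, -0.074, 0.008], 0.16)]
shutter [([0.527, -0.017, 0.094], 0.71)]
tape_roll_2 [([0.388, 0.077, 0.019], 0.72)]
flux_bottle [([0.382, -0.175, 0.05], 0.5)]
scanner [([0.566, -0.328, 0.081], 0.73), ([0.447, 0.256, 0.029], 0.56)]
bit_block [([0.742, -0.214, 0.015], 0.58)]
pad_1 [([0.389, 0.005, 0.01], 0.68)]
wrist campos [0.624 0.078 0.385] axis [ 0.   -0.28 -0.96] 0.9960034013605442
1.05
```

View pics/scene0.png

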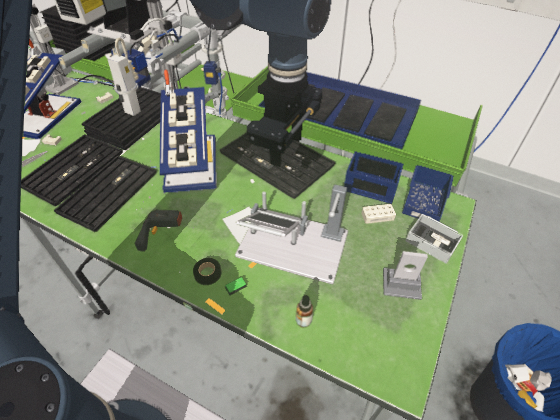

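View pics/side0.png

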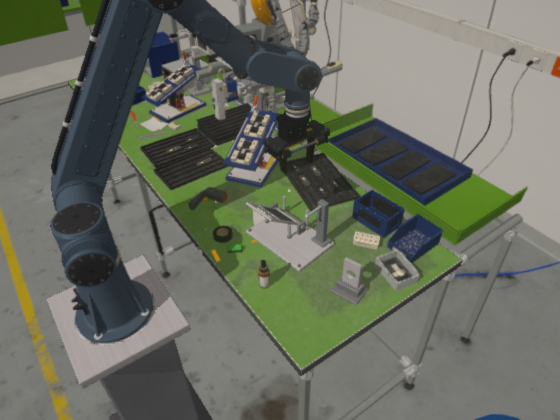

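View pics/wrist0.png

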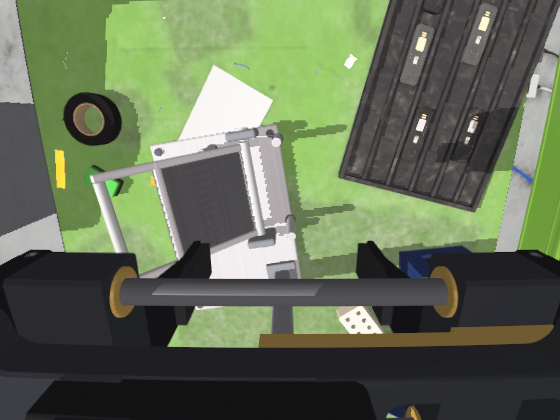

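The scene view shows the stand around (290,235), flap at (275,222), column with peg at (337,210), plate in rack at (408,270), bottle (305,310), and tape roll (207,268). Next I'll zoom in and fit the poses.

```bash
cat > b.py <<'E'
from h import *
for n,(x0,y0,x1,y1) in {'scene':(220,170,480,320),'side':(220,170,460,320)}.items():
    z=np.load('/tmp/'+n+'0.npz');im=z['im'];d=z['d'];c=cam(n)
    save(n+'0c',cv2.resize(im[y0:y1,x0:x1],None,fx=3,fy=3,interpolation=cv2.INTER_CUBIC))
    X,uv=cloud(c,d)
    print(n,'table z',np.median(X[(abs(X[:,0]-.5)<.15)&(abs(X[:,1]+.2)<.05)][:,2]))
    # plate
    m=(X[:,2]>.045)&(abs(X[:,0]-.565)<.06)&(abs(X[:,1]+.328)<.06)
    P=X[m]; print('plate n',len(P),P.min(0).round(3),P.max(0).round(3))
    # front face points: pca
    q=P[(P[:,2]<.11)]; cc=q.mean(0); u,s,v=np.linalg.svd(q-cc); print('c',cc.round(4),'n',v[2].round(3),s.round(3))
    r=cv2.minAreaRect((P[:,:2]*1000).astype(np.float32)); print('rect',r, 'ztop',np.percentile(P[:,2],[50,95,98]))
    m=(X[:,2]>.022)&(X[:,2]<.045)&(abs(X[:,0]-.565)<.06)&(abs(X[:,1]+.328)<.06)
    print('rack wall rect',cv2.minAreaRect((X[m][:,:2]*1000).astype(np.float32)))
    m=(X[:,2]>.08)&(X[:,0]>.53)&(X[:,0]<.72)&(X[:,1]>-.2)&(X[:,1]<-.07)
    P=X[m];print('column',len(P)); 
    for p,q in zip(P[np.argsort(-P[:,2])][::8],uv[m][np.argsort(-P[:,2])][::8]): print(p.round(3),q)
E
python3 b.py
```

```text
scene table z -0.00022114935485806662
plate n 552 [ 0.555 -0.349  0.045] [ 0.578 -0.3    0.121]
c [ 0.5641 -0.3243  0.0779] n [0.958 0.285 0.01 ] [0.406 0.315 0.037]
rect ((566.818603515625, -324.9015197753906), (11.655359268188477, 50.10179901123047), 18.15746307373047) ztop [0.09036216 0.11801704 0.11853738]
rack wall rect ((565.8094482421875, -324.4552917480469), (36.207454681396484, 69.04696655273438), 16.939233779907227)
column 427
[ 0.616 -0.131  0.172] [339 189]
[ 0.619 -0.14   0.171] [343 190]
[ 0.629 -0.138  0.171] [344 187]
[ 0.622 -0.125  0.17 ] [337 187]
[ 0.615 -0.13   0.17 ] [338 190]
[ 0.627 -0.132  0.17 ] [341 187]
[ 0.612 -0.131  0.17 ] [338 191]
[ 0.624 -0.133  0.169] [341 188]
[ 0.612 -0.122  0.169] [334 190]
[ 0.616 -0.141  0.169] [343 192]
[ 0.62  -0.116  0.168] [333 187]
[ 0.611 -0.122  0.167] [334 191]
[ 0.551 -0.143  0.166] [332 213]
[ 0.58  -0.137  0.165] [335 203]
[ 0.613 -0.136  0.165] [340 193]
[ 0.569 -0.138  0.165] [333 207]
[ 0.613 -0.12   0.164] [333 191]
[ 0.613 -0.127  0.164] [336 192]
[ 0.549 -0.139  0.164] [330 214]
[ 0.6   -0.132  0.163] [336 197]
[... 2280 characters left out ...]
18 210]
[ 0.615 -0.125  0.14 ] [319 210]
[ 0.613 -0.124  0.136] [318 211]
[ 0.619 -0.145  0.132] [324 215]
[ 0.623 -0.145  0.13 ] [325 215]
[ 0.611 -0.126  0.128] [318 214]
[ 0.614 -0.119  0.125] [317 213]
[ 0.617 -0.134  0.122] [321 216]
[ 0.612 -0.131  0.118] [319 217]
[ 0.622 -0.147  0.117] [325 219]
[ 0.628 -0.145  0.113] [326 219]
[ 0.632 -0.144  0.109] [327 219]
[ 0.623 -0.146  0.107] [325 221]
[ 0.616 -0.141  0.104] [322 222]
[ 0.618 -0.143  0.1  ] [323 223]
[ 0.632 -0.145  0.098] [327 222]
[ 0.621 -0.15   0.095] [325 225]
[ 0.618 -0.134  0.093] [321 223]
[ 0.613 -0.136  0.089] [320 225]
[ 0.613 -0.132  0.087] [319 225]
[ 0.627 -0.144  0.084] [325 226]
[ 0.615 -0.125  0.081] [318 225]
```

```bash
cat > b2.py <<'E'
from h import *
st=read_state();z=np.load('/tmp/wrist0.npz');c=cam('wrist',st);X,uv=cloud(c,z['d'])
m=(uv[:,1]<240)
X=X[m]; 
m=(X[:,2]>.006)&(X[:,2]<.03)&(X[:,0]>.4)&(X[:,0]<.7)&(X[:,1]<.16)
print('base z',np.median(X[m][:,2]),m.sum()); print(cv2.minAreaRect((X[m][:,:2]*1000).astype(np.float32)))
E
python3 b2.py
```

```text
base z 0.011971622134296709 5326
((541.2667236328125, 10.398193359375), (152.91159057617188, 312.4460754394531), 80.19800567626953)
```

```bash
python3 - <<'E'
import cv2
a=cv2.imread('pics/wrist0.png');cv2.imwrite('pics/w0c.png',cv2.resize(a[50:330,70:370],None,fx=2,fy=2,interpolation=cv2.INTER_CUBIC))
E
```

```text
(no output)
```

View pics/scene0c.png

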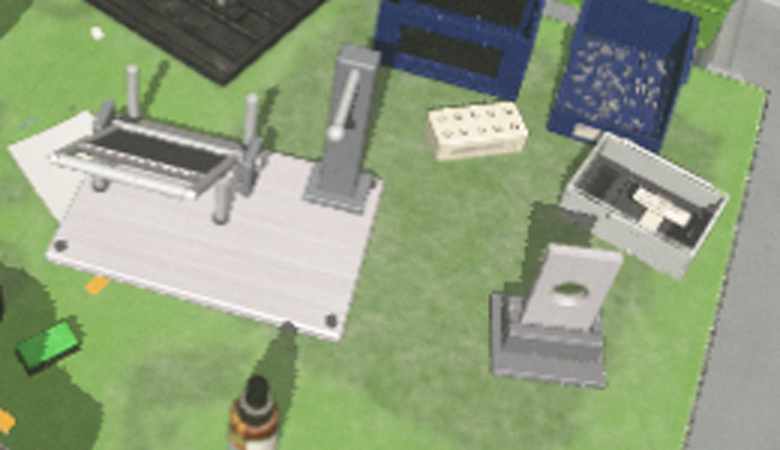

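View pics/w0c.png

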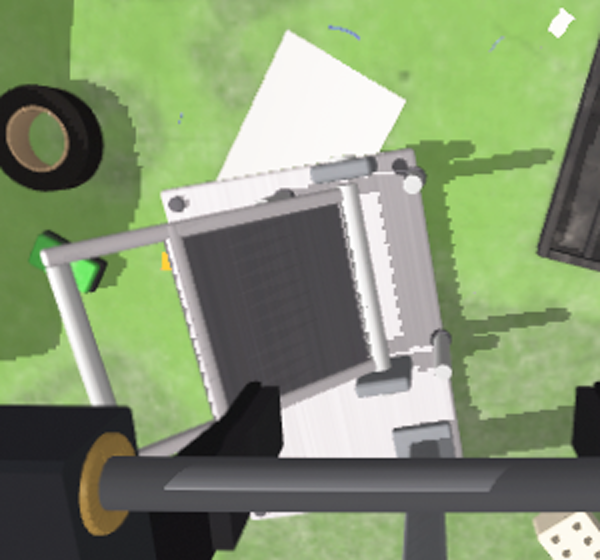

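```bash
cat > b3.py <<'E'
from h import *
def ransac_line(P): 
    v=cv2.fitLine(P.astype(np.float32),cv2.DIST_HUBER,0,0.0005,0.0005).ravel(); return v
for n in ['scene','side','wrist']:
    z=np.load('/tmp/'+n+'0.npz');c=cam(n);X,uv=cloud(c,z['d'])
    if n=='wrist': X=X[uv[:,1]<240]
    # bar: top z
    m=(X[:,2]>.115)&(X[:,2]<.155)&(X[:,0]>.38)&(X[:,0]<.52)&(abs(X[:,1])<.12)
    P=X[m]
    if len(P)>10:
        v=ransac_line(P);print(n,'bar',len(P),v[:3].round(3),v[3:].round(4),P.min(0).round(3),P.max(0).round(3),'yaw',np.degrees(np.arctan2(-v[0],v[1])))
    if n!='wrist':
        m=(X[:,2]>.148)&(X[:,2]<.169)&(X[:,0]>.545)&(X[:,0]<.607)&(X[:,1]>-.16)&(X[:,1]<-.115)
        P=X[m];v=ransac_line(P);print(n,'peg',len(P),v[:3].round(3),v[3:].round(4),'yaw',np.degrees(np.arctan2(v[1],v[0])))
        m=(X[:,2]>.03)&(X[:,2]<.16)&(X[:,0]>.607)&(X[:,0]<.622)&(X[:,1]>-.15)&(X[:,1]<-.11)
        P=X[m][:,:2];best=None
        for a in np.radians(np.arange(-20,30,.5)):
            pr=P@[np.cos(a),np.sin(a)]; h,e=np.histogram(pr,bins=np.arange(pr.min(),pr.max()+.003,.002))
            if best is None or h.max()>best[0]: best=(h.max(),np.degrees(a),e[h.argmax()])
        print('colface',len(P),best)
    # hinge plane of flap
    m=(X[:,2]>.05)&(X[:,2]<.10)&(X[:,0]>.42)&(X[:,0]<.58)&(X[:,1]>-.06)&(X[:,1]<.09)
    P=X[m];cc=np.median(P,0);u,s,v=np.linalg.svd(P-cc,full_matrices=False);print('flap',len(P),cc.round(3),v[2].round(3))
E
python3 b3.py
```

```text
scene bar 278 [-0.185  0.983  0.006] [ 0.4717 -0.0292  0.1364] [ 0.457 -0.073  0.117] [0.508 0.039 0.141] yaw 10.677701
scene peg 80 [ 0.985  0.174 -0.007] [ 0.5705 -0.139   0.1635] yaw 10.037109
colface 376 (np.int64(240), np.float64(5.5), np.float64(0.5970202243398288))
flap 375 [ 0.549 -0.002  0.073] [-0.617 -0.067 -0.784]
side bar 127 [-0.143  0.99   0.009] [ 0.4703 -0.0184  0.1361] [ 0.46  -0.073  0.115] [0.508 0.038 0.142] yaw 8.21313
side peg 52 [ 0.985  0.171 -0.023] [ 0.5745 -0.1402  0.1629] yaw 9.819875
colface 259 (np.int64(100), np.float64(7.499999999999999), np.float64(0.5903105856661539))
flap 194 [ 0.552 -0.002  0.071] [0.613 0.065 0.787]
wrist bar 1177 [-0.047  0.996 -0.082] [0.4707 0.0082 0.1352] [ 0.457 -0.024  0.115] [0.494 0.041 0.14 ] yaw 2.7105286
flap 6517 [0.545 0.006 0.076] [-0.605 -0.085 -0.792]
```

Stand yaw is about 9–10°, plate yaw about 18°, bar at z≈0.136 and plate top at z≈0.118 m. I'll move over to the rack side so the wrist camera sees both plate and peg.

```bash
python3 -m jog '-0.008 0.055 -0.01 0 0 0 1;-0.016 0.11 -0.01 0 0 0 1;-0.024 0.165 -0.01 0 0 0 1;-0.032 0.22 -0.01 0 0 0 1;-0.04 0.275 -0.01 0 0 0 1;-0.045 0.33 -0.01 0 0 0 1;-0.05 0.385 -0.01 0 0 0 1;-0.05 0.39 -0.01 0 0 0 1'
cat > c.py <<'E'
from h import *
import sys
n=sys.argv[1]
st=read_state();im,d=capture('wrist');save(n,im);np.savez('/tmp/'+n+'.npz',im=im,d=d,p=st['position'],r=st['tcp_rot'])
print(st['time_s'],st['position'],st['qvel'].round(3) if hasattr(st['qvel'],'round') else st['qvel'])
E
python3 c.py w1
```

```text
time_s: 2.05
position: [0.5739, -0.3946, 0.2512]
tcp_rot: [[1.0, -0.005, 0.0], [-0.005, -1.0, -0.002], [0.0, 0.002, -1.0]]
force: [-0.5, -0.5, -0.6]
opening: 1.004
2.05 [ 0.57394193 -0.39456973  0.25117273] [ 0.924  0.586 -0.565  2.404  3.32  -1.665]
```

View pics/w1.png

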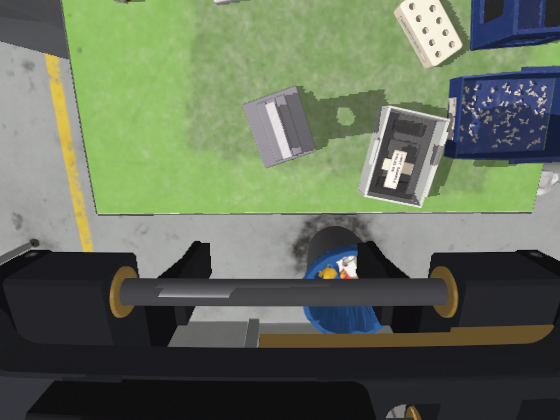

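The plate's top edge shows at (279,125) in its rack at yaw ~17°; the peg is out of view.

```bash
cat > d.py <<'E'
from h import *
z=np.load('/tmp/w1.npz');c=cam('wrist',dict(position=z['p'],tcp_rot=z['r']))
X,uv=cloud(c,z['d']);m=(X[:,2]>.05)&(X[:,2]<.14)&(abs(X[:,0]-.567)<.05)&(abs(X[:,1]+.325)<.05)
P=X[m];print(len(P),P.min(0).round(4),P.max(0).round(4));T=P[P[:,2]>.11]
print('top',len(T),np.median(T[:,2]),cv2.minAreaRect((T[:,:2]*1000).astype(np.float32)),T.mean(0))
m=(X[:,2]>.02)&(X[:,2]<.045)&(abs(X[:,0]-.567)<.05)&(abs(X[:,1]+.325)<.06)
print('walls',cv2.minAreaRect((X[m][:,:2]*1000).astype(np.float32)))
m=(X[:,2]>.004)&(X[:,2]<.045)&(abs(X[:,0]-.567)<.07)&(abs(X[:,1]+.325)<.06)
print('foot',cv2.minAreaRect((X[m][:,:2]*1000).astype(np.float32)))
print(read_state()['position'],read_state()['time_s'])
E
python3 d.py
```

```text
546 [ 0.5585 -0.349   0.0503] [ 0.5806 -0.2999  0.12  ]
top 516 0.11787171368603158 ((569.24658203125, -324.7349853515625), (8.049246788024902, 49.60144805908203), 18.623796463012695) [ 0.56918304 -0.32423174  0.11785767]
walls ((569.5449829101562, -324.69036865234375), (35.1270751953125, 69.58563995361328), 18.410398483276367)
foot ((569.58642578125, -324.54345703125), (70.225341796875, 83.77179718017578), 18.426868438720703)
[ 0.57423253 -0.39270764  0.25106868] 2.1
```

```bash
python3 -m jog '-0.003 -0.033 0.03 0 0 -9.2 1;-0.0055 -0.0653 0.06 0 0 -18.4 1;-0.0055 -0.0653 0.09 0 0 -18.4 1;-0.0055 -0.0653 0.09 0 0 -18.4 1;-0.0055 -0.0653 0.09 0 0 -18.4 1'; python3 -c "
from rig import *
s=read_state();print(s['position'],s['tcp_rot'],s['qvel'])"
```

```text
time_s: 2.72
position: [0.5704, -0.3245, 0.1627]
tcp_rot: [[0.949, 0.316, 0.002], [0.316, -0.949, -0.001], [0.001, 0.001, -1.0]]
force: [0.4, -1.4, 0.9]
opening: 1.0
[ 0.57039528 -0.32452135  0.16273702] [[ 0.94866008  0.31629378  0.0015173 ]
 [ 0.31629548 -0.94866014 -0.00105267]
 [ 0.00110645  0.00147854 -0.99999829]] [-0.49747836 -0.70457429 -1.07486373 -0.09674434 -0.22341654 -0.02041591]
```

```bash
python3 -m jog '-0.001 0 0.02 0 0 0 1;-0.001 0 0.04 0 0 0 1;-0.001 0 0.0535 0 0 0 1;-0.001 0 0.0535 0 0 0 1;-0.001 0 0.0535 0 0 0 0.3;-0.001 0 0.0535 0 0 0 0;-0.001 0 0.0535 0 0 0 0;-0.001 0 0.0535 0 0 0 0'; python3 -m jog '0 0 0 0 0 0 0;0 0 0 0 0 0 0;0 0 0 0 0 0 0'
```

```text
time_s: 3.72
position: [0.5686, -0.3251, 0.1083]
tcp_rot: [[0.949, 0.316, 0.0], [0.316, -0.949, -0.0], [0.0, 0.0, -1.0]]
force: [0.1, -0.1, -0.0]
opening: 0.631
time_s: 4.1
position: [0.5685, -0.325, 0.108]
tcp_rot: [[0.949, 0.316, -0.0], [0.316, -0.949, 0.0], [-0.0, -0.0, -1.0]]
force: [-0.6, -0.1, 0.4]
opening: 0.287
```

```bash
python3 -m jog '0 0 0 0 0 0 0;0 0 0 0 0 0 0;0 0 0 0 0 0 0;0 0 0 0 0 0 0'
```

```text
time_s: 4.6
position: [0.5685, -0.325, 0.108]
tcp_rot: [[0.949, 0.316, -0.0], [0.316, -0.949, 0.0], [-0.0, -0.0, -1.0]]
force: [-0.1, 1.0, -0.6]
opening: 0.089
```

Plate gripped (opening 7.7 mm). Lifting straight up.

```bash
python3 -m jog '0 0 -0.02 0 0 0 0;0 0 -0.06 0 0 0 0;0 0 -0.1 0 0 0 0;0 0 -0.15 0 0 0 0;0 0 -0.15 0 0 0 0'; python3 c.py w2
```

```text
time_s: 5.22
position: [0.5708, -0.3267, 0.2633]
tcp_rot: [[0.949, 0.316, 0.008], [0.316, -0.949, -0.007], [0.006, 0.009, -1.0]]
force: [0.2, -0.3, -2.1]
opening: 0.089
5.225 [ 0.57077642 -0.32669412  0.2632567 ] [-0.055  3.223  4.863 -0.077 -1.09  -0.051]
```

View pics/w2.png

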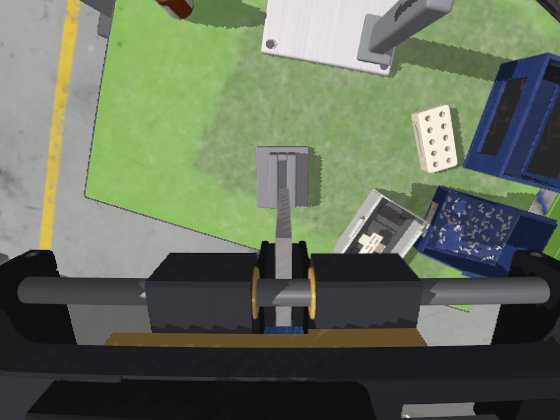

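The plate is out of the slot, still gripped at (284,215). Now to a viewpoint ahead of the peg, turned to the stand's yaw.

```bash
python3 -m jog '-0.006 -0.05 0 0 0 4.4 0;-0.013 -0.1 0 0 0 8.8 0;-0.013 -0.12 0 0 0 8.8 0;-0.013 -0.12 0 0 0 8.8 0;-0.013 -0.12 0 0 0 8.8 0;-0.013 -0.12 0 0 0 8.8 0'; python3 c.py w3
```

```text
time_s: 6.02
position: [0.5191, -0.2167, 0.2578]
tcp_rot: [[0.986, 0.166, 0.001], [0.166, -0.986, -0.001], [0.0, 0.001, -1.0]]
force: [0.1, -0.3, -1.6]
opening: 0.09
6.025 [ 0.5190539  -0.21669205  0.25780827] [-0.099 -0.225  0.322  0.128  0.106  0.165]
```

View pics/w3.png

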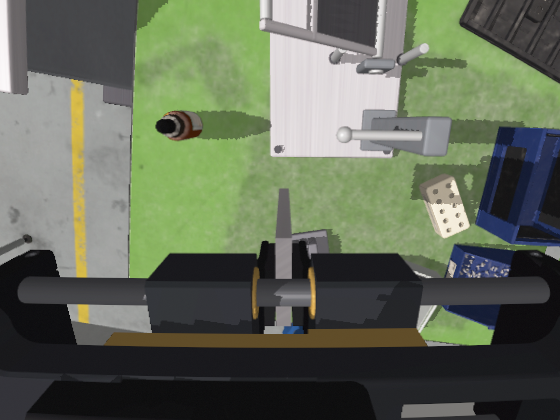

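Ball end at (345,134), peg running to the column at (418,134), parallel to the jaw axis. Measuring these.

```bash
cat > e.py <<'E'
from h import *
z=np.load('/tmp/w3.npz');st=dict(position=z['p'],tcp_rot=z['r']);c=cam('wrist',st);X,uv=cloud(c,z['d'])
T=(X-z['p'])@z['r']  # tool coords
m=(uv[:,0]>334)&(uv[:,0]<425)&(uv[:,1]>120)&(uv[:,1]<148)&(X[:,2]>.145)
P=X[m];U=uv[m]
b=U[:,0]<353; print('ball',P[b].min(0).round(4),P[b].max(0).round(4),'mean',P[b].mean(0).round(4))
for lo in range(356,420,8):
    q=P[(U[:,0]>=lo)&(U[:,0]<lo+8)];
    if len(q): print(lo,len(q),q.mean(0).round(4),q.max(0).round(4), 'mid y',((q[:,1].min()+q[:,1].max())/2).round(4))
q=P[(U[:,0]>355)&(U[:,0]<410)&(P[:,2]<.168)];v=cv2.fitLine(q[:,:2].astype(np.float32),cv2.DIST_HUBER,0,.0005,.0005).ravel();print('yaw',np.degrees(np.arctan2(v[1],v[0])),v)
C=X[(X[:,2]>.166)&(X[:,2]<.175)&(uv[:,1]<180)&(X[:,0]>.59)];print('coltop',len(C),C.mean(0).round(4),cv2.minAreaRect((C[:,:2]*1000).astype(np.float32)))
B=X[(X[:,2]>.008)&(X[:,2]<.016)&(uv[:,1]<160)&(uv[:,0]>260)&(uv[:,0]<410)&(X[:,0]>.4)]
print('bar');q=X[(X[:,2]>.12)&(X[:,2]<.16)&(X[:,1]>-.09)&(X[:,1]<.06)&(X[:,0]<.53)];print(len(q));v=cv2.fitLine(q[abs(q[:,2]-.136)<.008][:,:2].astype(np.float32),cv2.DIST_HUBER,0,.0005,.0005).ravel();print(v,q.min(0),q.max(0))
# plate in hand
q=T[(uv[:,1]>180)&(uv[:,1]<240)&(uv[:,0]>270)&(uv[:,0]<298)&(T[:,2]<.08)&(T[:,2]>-.03)];print('plate tool',len(q),q.min(0).round(4),q.max(0).round(4))
E
python3 e.py
```

```text
ball [ 0.5479 -0.1474  0.16  ] [ 0.5601 -0.1348  0.1676] mean [ 0.5535 -0.141   0.1641]
356 88 [ 0.5652 -0.139   0.1629] [ 0.5689 -0.1348  0.1654] mid y -0.139
364 85 [ 0.5713 -0.1381  0.1629] [ 0.5755 -0.1342  0.1655] mid y -0.1382
372 76 [ 0.5775 -0.1374  0.1631] [ 0.5818 -0.1338  0.1649] mid y -0.1374
380 72 [ 0.5838 -0.1365  0.1632] [ 0.5873 -0.1331  0.1648] mid y -0.1365
388 74 [ 0.59   -0.1355  0.1633] [ 0.5939 -0.132   0.1657] mid y -0.1354
396 79 [ 0.5963 -0.1347  0.1633] [ 0.6002 -0.1309  0.1656] mid y -0.1347
404 88 [ 0.6035 -0.1342  0.1618] [ 0.6146 -0.1298  0.1655] mid y -0.1359
412 205 [ 0.6112 -0.1316  0.1572] [ 0.615  -0.1209  0.1656] mid y -0.1313
yaw 7.849718 [ 0.9906297   0.13657524  0.5825542  -0.13659401]
coltop 1050 [ 0.6216 -0.1304  0.1696] ((622.4302368164062, -130.544677734375), (20.16449546813965, 30.280160903930664), 8.798316955566406)
bar
691
[ 0.49916247 -0.8665084   0.480645   -0.06359962] [ 0.47222035 -0.07300652  0.12006422] [ 0.50357045 -0.04949914  0.140197  ]
plate tool 626 [-0.0049 -0.0255 -0.0116] [ 0.0034 -0.0237  0.0799]
```

```bash
python3 -m jog '0.01 -0.035 0 0 0 1.1 0;0.0213 -0.0695 0.01 0 0 1.1 0;0.0213 -0.0695 0.04 0 0 1.1 0;0.0213 -0.0695 0.0628 0 0 1.1 0;0.0213 -0.0695 0.0628 0 0 1.1 0;0.0213 -0.0695 0.0628 0 0 1.1 0;0.0213 -0.0695 0.0628 0 0 1.1 0'; python3 c.py w4; python3 - <<'E'
from h import *
for n in ['scene','side']:
    im,d=capture(n);save(n+'1',cv2.resize(im[170:300,260:420],None,fx=4,fy=4,interpolation=cv2.INTER_CUBIC))
E
```

```text
time_s: 6.95
position: [0.5285, -0.1438, 0.1963]
tcp_rot: [[0.989, 0.147, 0.002], [0.147, -0.989, -0.001], [0.002, 0.001, -1.0]]
force: [0.2, -1.2, -1.3]
opening: 0.089
6.95 [ 0.52853649 -0.14383196  0.19634282] [ 0.195 -0.181  0.23  -0.004 -0.053  0.051]
```

View pics/w4.png

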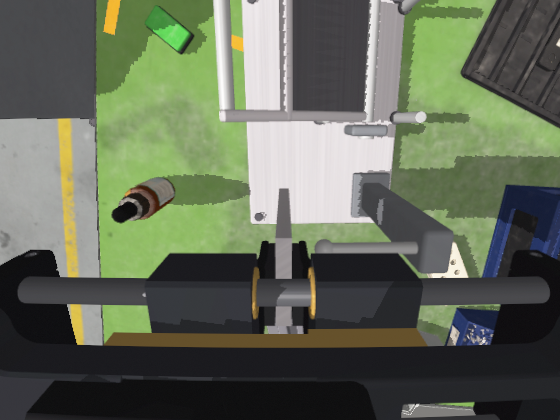

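View pics/scene1.png

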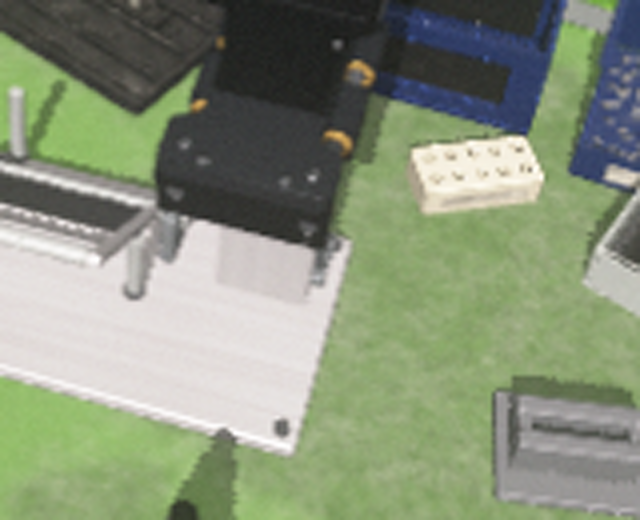

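View pics/side1.png

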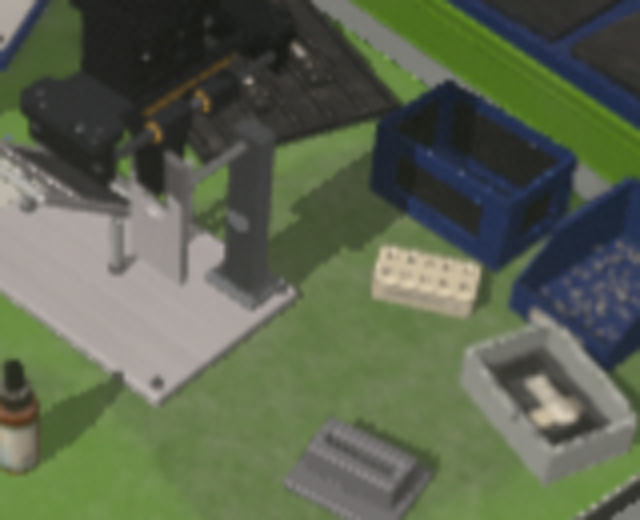

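The side view shows the plate upright just ahead of the ball end, with the eye height matching (TCP 0.196 → eye ≈0.161). Threading it on along tool x.

```bash
python3 -m jog '0.01 0.0005 0.001 0 0 0 0;0.02 0.0005 0.001 0 0 0 0;0.02 0.0005 0.001 0 0 0 0'; python3 -m jog '0.012 0 0 0 0 0 0;0.022 0 0 0 0 0 0;0.022 0 0 0 0 0 0;0.022 0 0 0 0 0 0';  python3 - <<'E'
from h import *
print(read_state()['force'])
for n in ['side']:
    im,d=capture(n);save(n+'2',cv2.resize(im[170:270,270:390],None,fx=6,fy=6,interpolation=cv2.INTER_CUBIC))
E
```

```text
time_s: 7.48
position: [0.5488, -0.1407, 0.1943]
tcp_rot: [[0.989, 0.149, 0.001], [0.149, -0.989, -0.0], [0.001, 0.001, -1.0]]
force: [-1.0, 0.0, -0.8]
opening: 0.094
time_s: 7.98
position: [0.5691, -0.1373, 0.1941]
tcp_rot: [[0.989, 0.148, -0.001], [0.148, -0.989, 0.0], [-0.001, -0.0, -1.0]]
force: [-0.2, 0.4, -0.1]
opening: 0.087
[-0.24121613  0.43230862 -0.10428794]
```

View pics/side2.png

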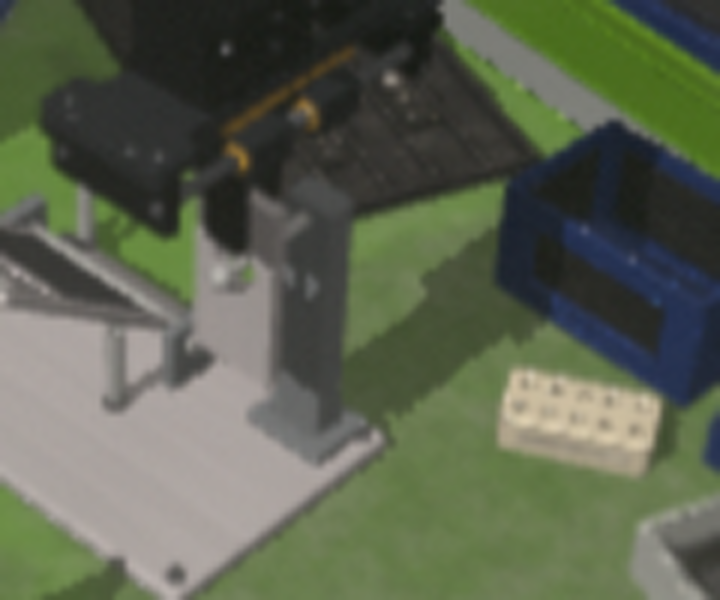

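The ball end shows through the hole at (232,275 in crop). Lowering to rest it on the peg, then opening part-way.

```bash
python3 -m jog '0 0.0005 0.004 0 0 0 0;0 0.0005 0.008 0 0 0 0;0 0.0005 0.008 0 0 0 0;0 0.0005 0.008 0 0 0 0.25;0 0.0005 0.008 0 0 0 0.25;0 0.0005 0.008 0 0 0 0.25;0 0.0005 0.008 0 0 0 0.25;0 0.0005 0.008 0 0 0 0.25'; python3 - <<'E'
from h import *
im,d=capture('side');save('side3',cv2.resize(im[170:270,270:390],None,fx=6,fy=6,interpolation=cv2.INTER_CUBIC))
E
python3 c.py w5
```

```text
time_s: 9.02
position: [0.5694, -0.1379, 0.1863]
tcp_rot: [[0.989, 0.148, 0.0], [0.148, -0.989, -0.0], [0.0, 0.0, -1.0]]
force: [0.3, 0.6, 0.4]
opening: 0.253
9.075 [ 0.56941798 -0.13792368  0.18627467] [-0.009 -0.021  0.072  0.023  0.02  -0.046]
```

View pics/side3.png

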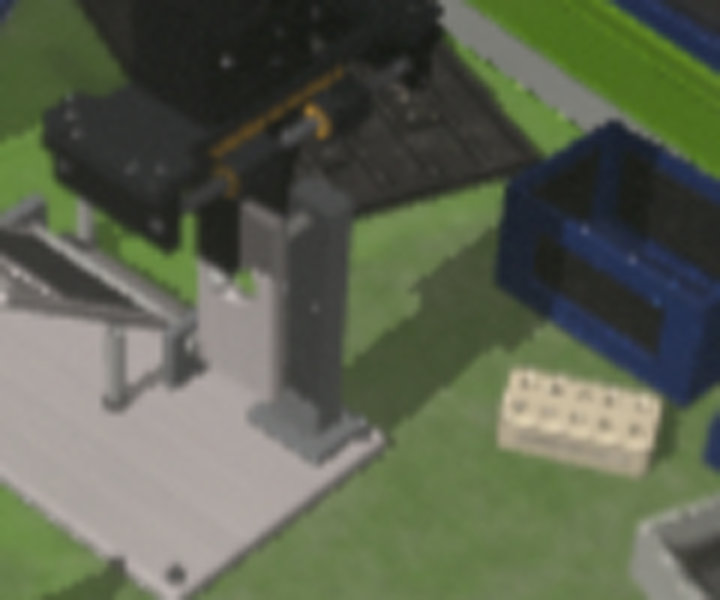

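View pics/w5.png

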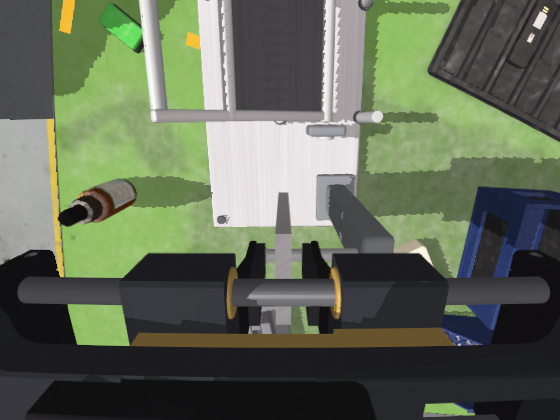

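The plate hangs on the peg, and both fingers are clear of it (wrist view: plate at (284,240), finger gaps on both sides). Retreating straight up and checking.

```bash
python3 -m jog '0 0 -0.02 0 0 0 0.25;0 0 -0.05 0 0 0 0.25;0 0 -0.08 0 0 0 0.25;0 -0.03 -0.08 0 0 0 0.25;0 -0.04 -0.08 0 0 0 0.25;0 -0.04 -0.08 0 0 0 0.25'; python3 c.py w6;python3 - <<'E'
from h import *
for n in ['scene','side']:
    im,d=capture(n);save(n+'4',cv2.resize(im[170:300,240:400],None,fx=4,fy=4,interpolation=cv2.INTER_CUBIC));np.savez('/tmp/'+n+'4.npz',im=im,d=d)
    X,uv=cloud(cam(n),d)
    m=(X[:,0]>.53)&(X[:,0]<.60)&(X[:,1]>-.19)&(X[:,1]<-.10)&(X[:,2]>.05)&(X[:,2]<.22)
    P=X[m]; print(n,len(P),np.percentile(P,[2,50,98],axis=0).round(4))
E
```

```text
time_s: 9.88
position: [0.5632, -0.0979, 0.2659]
tcp_rot: [[0.989, 0.149, -0.001], [0.149, -0.989, -0.0], [-0.001, -0.0, -1.0]]
force: [0.8, 0.2, -0.8]
opening: 0.25
9.875 [ 0.56315908 -0.09787108  0.2658987 ] [-0.997  0.595 -0.924 -0.275 -0.308 -0.209]
scene 836 [[ 0.5514 -0.1627  0.0885]
 [ 0.5648 -0.1402  0.1511]
 [ 0.5721 -0.1154  0.1967]]
side 429 [[ 0.5546 -0.1656  0.0901]
 [ 0.5664 -0.1428  0.1469]
 [ 0.5743 -0.1155  0.1969]]
```

View pics/w6.png

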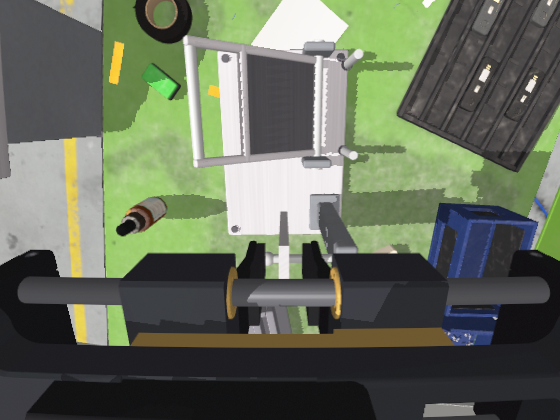

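View pics/side4.png

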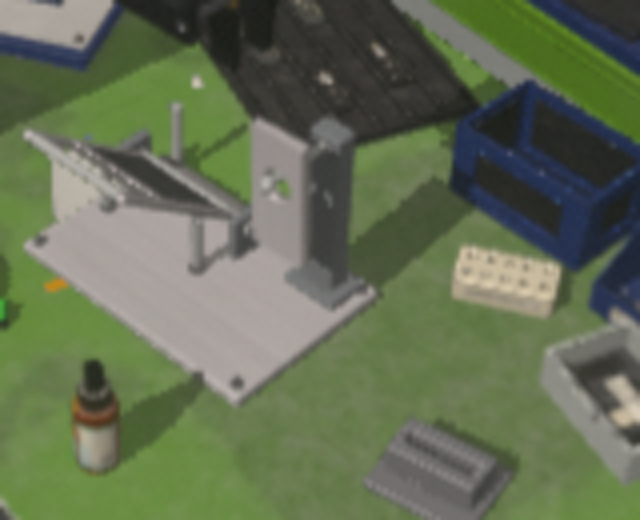

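The plate hangs freely: top edge at 0.197 gives eye z ≈0.152, i.e. −8 mm from the peg axis. The whole bar is in view in w6, from (189,42) to (197,165), so I'll measure it.

```bash
cat > f.py <<'E'
from h import *
z=np.load('/tmp/w6.npz');c=cam('wrist',dict(position=z['p'],tcp_rot=z['r']));X,uv=cloud(c,z['d'])
ex=np.array([.989,.148]);ey=np.array([-.148,.989])
S=np.c_[X[:,:2]@ex,X[:,:2]@ey,X[:,2]]
m=(uv[:,1]>60)&(uv[:,1]<145)&(uv[:,0]>178)&(uv[:,0]<206)&(X[:,2]>.11)
P=X[m];v=cv2.fitLine(P.astype(np.float32),cv2.DIST_HUBER,0,.0005,.0005).ravel();print('bar',len(P),v.round(4),'yaw',np.degrees(np.arctan2(-v[0],v[1])),np.percentile(P,[1,99],axis=0).round(4))
# full extent along ey
m2=(uv[:,1]>20)&(uv[:,1]<180)&(uv[:,0]>175)&(uv[:,0]<215)&(X[:,2]>.115);Q=S[m2];print('extent stand',np.percentile(Q,[.5,99.5],axis=0).round(4))
Q=S[m];print('bar stand x range',np.percentile(Q[:,0],[1,50,99]),'z max',np.percentile(Q[:,2],99))
# flap plate
m=(uv[:,1]>75)&(uv[:,1]<140)&(uv[:,0]>255)&(uv[:,0]<310);F=S[m];cc=np.median(F,0);n=np.linalg.svd(F-cc,full_matrices=False)[2][2];print('flap',cc.round(4),n.round(3),'lean',np.degrees(np.arctan2(abs(n[2]),abs(n[0]))))
m=(uv[:,1]>95)&(uv[:,1]<120)&(uv[:,0]>180)&(uv[:,0]<345)
for lo in range(180,345,6):
    q=S[m&(uv[:,0]>=lo)&(uv[:,0]<lo+6)]; print(lo,q[:,0].mean().round(4),np.percentile(q[:,2],[5,50,95]).round(4))
E
python3 f.py
```

```text
bar 986 [-0.1325  0.9912  0.004   0.4737 -0.0291  0.1373] yaw 7.6161284 [[ 0.4628 -0.0508  0.1327]
 [ 0.4803  0.0164  0.1394]]
extent stand [[ 0.4584 -0.1416  0.1227]
 [ 0.4808 -0.0327  0.1396]]
bar stand x range [0.45874539 0.46467716 0.46858988] z max 0.13944531320950967
flap [ 0.5401 -0.0876  0.0748] [-0.619 -0.003 -0.786] lean 51.78774819164965
180 0.4105 [-0.0013 -0.0001  0.0011]
186 0.4347 [-0.0012  0.0009  0.138 ]
192 0.4647 [0.1363 0.1379 0.139 ]
198 0.4499 [-0.0012  0.0011  0.1367]
204 0.4414 [-0.0014  0.0001  0.0013]
210 0.4493 [-0.0014 -0.      0.0012]
216 0.4577 [-0.0013  0.0003  0.0117]
222 0.4672 [0.0108 0.012  0.0134]
228 0.4748 [0.0104 0.0121 0.0135]
234 0.4841 [0.0106 0.0121 0.1032]
240 0.5022 [0.1041 0.1061 0.1076]
246 0.5075 [0.0987 0.1011 0.1057]
252 0.5129 [0.0942 0.0965 0.0989]
258 0.5185 [0.0895 0.0921 0.0947]
264 0.5243 [0.0846 0.0875 0.09  ]
270 0.5303 [0.0801 0.0826 0.0855]
276 0.5364 [0.0756 0.078  0.0804]
282 0.5428 [0.0708 0.0731 0.0759]
288 0.5493 [0.0653 0.0678 0.0703]
294 0.556 [0.0598 0.0626 0.0651]
300 0.563 [0.0544 0.057  0.0598]
306 0.5702 [0.0486 0.0512 0.0542]
312 0.5776 [0.0432 0.0454 0.0489]
318 0.5854 [0.0116 0.0449 0.0465]
324 0.5961 [0.0107 0.0121 0.0134]
330 0.6036 [0.0106 0.0123 0.0132]
336 0.6113 [0.0107 0.0121 0.0132]
342 0.617 [0.0105 0.0121 0.0133]
```

Bar centre: world (0.472, −0.017, 0.133), as expected from 40 + 150·cos 0.9 = 133 mm. Hinge is ~117 mm behind it. Moving above the bar.

```bash
python3 -m jog '-0.027 -0.031 0 0 0 0 0.35;-0.054 -0.062 0 0 0 0 0.35;-0.0785 -0.0931 0.02 0 0 0 0.35;-0.0785 -0.0931 0.066 0 0 0 0.35;-0.0785 -0.0931 0.066 0 0 0 0.35;-0.0785 -0.0931 0.066 0 0 0 0.35;-0.0785 -0.0931 0.066 0 0 0 0.35'; python3 c.py w7;python3 - <<'E'
from h import *
for n in ['scene','side']:
    im,d=capture(n);save(n+'5',cv2.resize(im[150:280,220:380],None,fx=4,fy=4,interpolation=cv2.INTER_CUBIC))
E
```

```text
time_s: 10.9
position: [0.4737, -0.0187, 0.2016]
tcp_rot: [[0.989, 0.147, 0.003], [0.147, -0.989, -0.001], [0.003, 0.001, -1.0]]
force: [0.6, 0.3, -0.5]
opening: 0.348
10.9 [ 0.47369377 -0.01871214  0.2016015 ] [ 0.219 -0.263  0.567  0.01  -0.219  0.057]
```

View pics/side5.png

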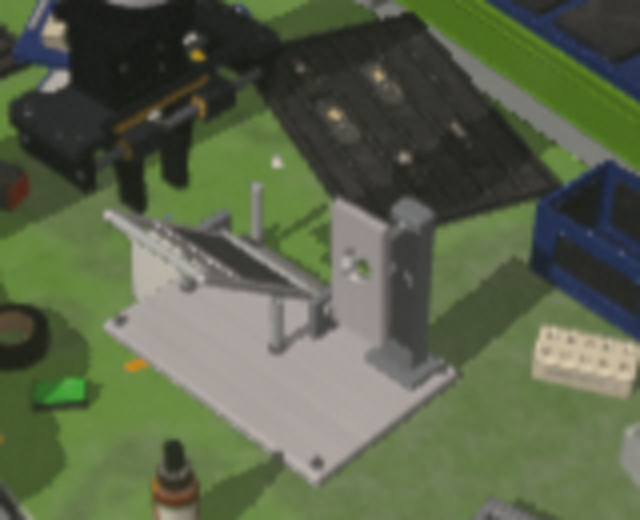

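View pics/w7.png

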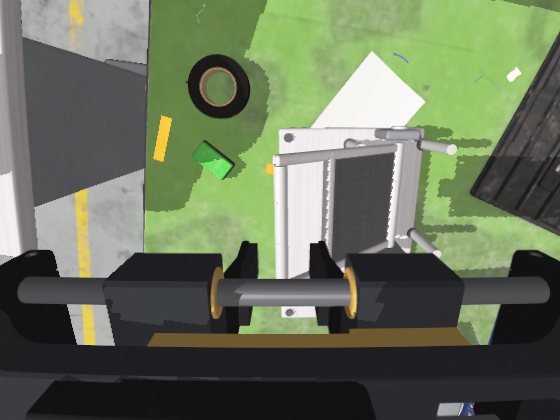

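The wrist view shows the bar at column 282, centred between the fingers (≈245 and ≈322). Descending and closing.

```bash
python3 -m jog '-0.0015 0 0.03 0 0 0 0.35;-0.0015 0 0.05 0 0 0 0.35;-0.0015 0 0.0655 0 0 0 0.35;-0.0015 0 0.0655 0 0 0 0.35;-0.0015 0 0.0655 0 0 0 0.35;-0.0015 0 0.0655 0 0 0 0;-0.0015 0 0.0655 0 0 0 0;-0.0015 0 0.0655 0 0 0 0'; python3 -m jog '0 0 0 0 0 0 0;0 0 0 0 0 0 0'; python3 - <<'E'
from h import *
im,d=capture('side');save('side6',cv2.resize(im[150:280,220:380],None,fx=4,fy=4,interpolation=cv2.INTER_CUBIC))
E
```

```text
time_s: 12.05
position: [0.472, -0.0181, 0.1352]
tcp_rot: [[0.989, 0.147, 0.004], [0.147, -0.989, -0.0], [0.004, 0.001, -1.0]]
force: [0.5, 1.7, -0.7]
opening: 0.104
time_s: 12.3
position: [0.472, -0.0181, 0.1352]
tcp_rot: [[0.989, 0.148, 0.003], [0.148, -0.989, -0.0], [0.003, 0.001, -1.0]]
force: [4.9, 2.6, 2.3]
opening: 0.101
```

View pics/side6.png

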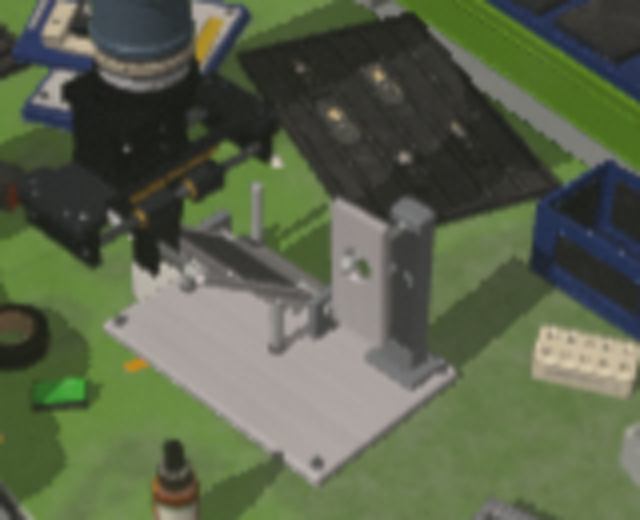

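Gripped on the bar (opening 8.8 mm, contact forces rose). Swinging along the arc, first half.

```bash
python3 -m jog '0.0073 0 -0.0086 0 0 0 0;0.0153 0 -0.0165 0 0 0 0;0.0238 0 -0.0239 0 0 0 0;0.0328 0 -0.0306 0 0 0 0;0.0423 0 -0.0366 0 0 0 0;0.0522 0 -0.0418 0 0 0 0;0.0522 0 -0.0418 0 0 0 0;0.0522 0 -0.0418 0 0 0 0'; python3 - <<'E'
from h import *
im,d=capture('side');save('side7',cv2.resize(im[150:280,220:380],None,fx=4,fy=4,interpolation=cv2.INTER_CUBIC))
E
```

```text
time_s: 13.35
position: [0.5217, -0.0102, 0.1776]
tcp_rot: [[0.989, 0.148, -0.001], [0.148, -0.989, -0.0], [-0.001, -0.0, -1.0]]
force: [-4.2, -0.1, 6.4]
opening: 0.101
```

View pics/side7.png

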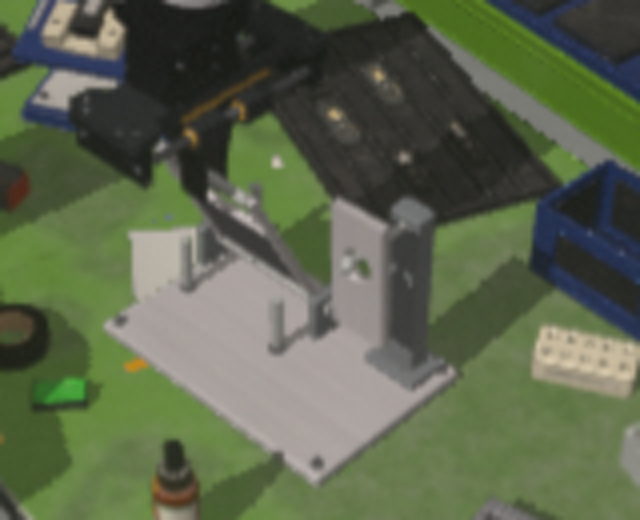

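The flap follows the arc and is about half raised. Continuing to just short of upright.

```bash
python3 -m jog '0.0104 0 -0.005 0 0 0 0;0.021 0 -0.009 0 0 0 0;0.0318 0 -0.012 0 0 0 0;0.0429 0 -0.0141 0 0 0 0;0.0541 0 -0.0153 0 0 0 0;0.0541 0 -0.0153 0 0 0 0;0.0541 0 -0.0153 0 0 0 0'; python3 - <<'E'
from h import *
for n in ['side','scene']:
    im,d=capture(n);save(n+'8',cv2.resize(im[150:280,220:380],None,fx=4,fy=4,interpolation=cv2.INTER_CUBIC));np.savez('/tmp/'+n+'8.npz',d=d,im=im)
    X,uv=cloud(cam(n),d);ex=np.array([.989,.148]);ey=np.array([-.148,.989])
    S=np.c_[X[:,:2]@ex,X[:,:2]@ey,X[:,2]]
    m=(abs(S[:,1]+.087)<.048)&(S[:,2]>.055)&(S[:,2]<.14)&(S[:,0]>.5)&(S[:,0]<.65);F=S[m]
    for lo in np.arange(.055,.14,.01):
        q=F[(F[:,2]>=lo)&(F[:,2]<lo+.01)];print(n,lo.round(3),len(q),np.percentile(q[:,0],[10,50,90]).round(4) if len(q) else '')
E
python3 c.py w8
```

```text
time_s: 14.28
position: [0.5758, -0.0019, 0.1918]
tcp_rot: [[0.989, 0.148, 0.0], [0.148, -0.989, 0.001], [0.0, -0.001, -1.0]]
force: [-2.3, 3.7, 3.7]
opening: 0.098
side 0.055 42 [0.5757 0.5778 0.5797]
side 0.065 47 [0.5755 0.5773 0.5795]
side 0.075 46 [0.5745 0.5769 0.5788]
side 0.085 49 [0.5742 0.5757 0.5773]
side 0.095 48 [0.5729 0.5747 0.5765]
side 0.105 45 [0.5723 0.5744 0.5757]
side 0.115 49 [0.5711 0.5734 0.5753]
side 0.125 44 [0.5702 0.5719 0.5735]
side 0.135 17 [0.5677 0.5701 0.571 ]
scene 0.055 96 [0.5757 0.5773 0.5788]
scene 0.065 100 [0.5752 0.5765 0.5777]
scene 0.075 98 [0.5743 0.5756 0.5767]
scene 0.085 101 [0.5734 0.5748 0.5758]
scene 0.095 102 [0.5725 0.574  0.5752]
scene 0.105 107 [0.5717 0.5729 0.5743]
scene 0.115 113 [0.5709 0.5722 0.5736]
scene 0.125 98 [0.5702 0.5714 0.5727]
scene 0.135 38 [0.568  0.569  0.5699]
14.375 [ 0.57550576 -0.00200547  0.19183306] [-0.102 -0.121  0.163  0.003  0.046  0.024]
```

View pics/side8.png

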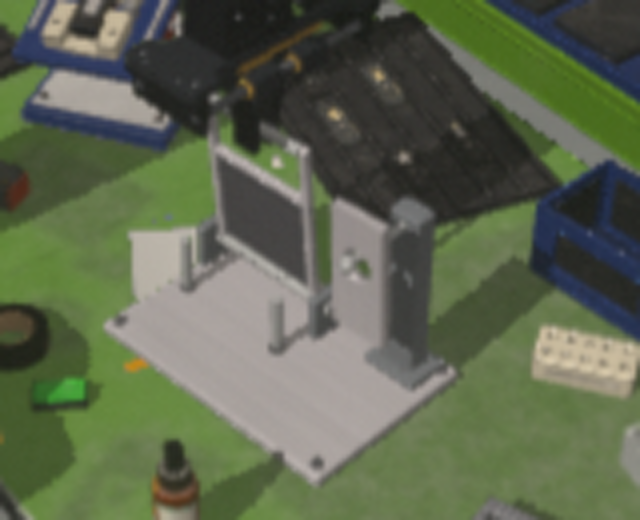

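Depth of the flap's face gives a lean of ≈0.083 rad short of upright (joint ≈0.82). Another 12.5 mm along tool x completes it.

```bash
python3 -m jog '0.005 0 -0.0003 0 0 0 0;0.01 0 -0.0005 0 0 0 0;0.0125 0 -0.0005 0 0 0 0;0.0125 0 -0.0005 0 0 0 0;0.0125 0 -0.0005 0 0 0 0;0.0125 0 -0.0005 0 0 0 0;0.0125 0 -0.0005 0 0 0 0;0.0125 0 -0.0005 0 0 0 0'; cat > g.py <<'E'
from h import *
for n in ['side','scene']:
    im,d=capture(n);save(n+'9',cv2.resize(im[150:280,220:380],None,fx=4,fy=4,interpolation=cv2.INTER_CUBIC))
    X,uv=cloud(cam(n),d);ex=np.array([.989,.148]);ey=np.array([-.148,.989])
    S=np.c_[X[:,:2]@ex,X[:,:2]@ey,X[:,2]]
    m=(abs(S[:,1]+.087)<.045)&(S[:,2]>.055)&(S[:,2]<.13)&(S[:,0]>.5)&(S[:,0]<.65);F=S[m]
    b=[np.median(F[(F[:,2]>=l)&(F[:,2]<l+.01)][:,0]) for l in np.arange(.055,.125,.01)]
    print(n,'lean',-np.polyfit(np.arange(.06,.13,.01)[:len(b)],b,1)[0],np.round(b,4))
    m=(X[:,0]>.53)&(X[:,0]<.60)&(X[:,1]>-.19)&(X[:,1]<-.10)&(X[:,2]>.05)&(X[:,2]<.22)
    print('plate',np.percentile(X[m],[2,50,98],axis=0).round(4))
    for l in ['tape_roll_2','flux_bottle','scanner','bit_block','pad_1']:
        print(l,[(np.round(r['centre'],3).tolist(),round(r['score'],2)) for r in spot_in(l,n)[:1]])
s=read_state();print(s['time_s'],s['position'],s['force'],s['opening'])
E
python3 g.py
```

```text
time_s: 15.42
position: [0.5881, -0.0, 0.192]
tcp_rot: [[0.989, 0.148, -0.0], [0.148, -0.989, 0.001], [-0.0, -0.001, -1.0]]
force: [-1.7, 3.9, 2.3]
opening: 0.103
side lean 0.001979829608203889 [0.5798 0.5803 0.5797 0.5796 0.58   0.5795 0.5797 0.5801]
plate [[ 0.5529 -0.1658  0.0891]
 [ 0.5663 -0.1429  0.1484]
 [ 0.5748 -0.1158  0.1978]]
tape_roll_2 [([0.387, 0.078, 0.02], 0.83)]
flux_bottle [([0.386, -0.178, 0.048], 0.67)]
scanner [([0.449, 0.252, 0.032], 0.76)]
bit_block [([0.743, -0.213, 0.021], 0.91)]
pad_1 [([0.387, 0.007, 0.013], 0.57)]
scene lean -0.001463765727478739 [0.5787 0.5789 0.579  0.579  0.5788 0.5792 0.5788 0.5789]
plate [[ 0.5524 -0.1627  0.0888]
 [ 0.5648 -0.1402  0.1502]
 [ 0.5713 -0.1153  0.1971]]
tape_roll_2 [([0.384, 0.08, 0.018], 0.93)]
flux_bottle [([0.372, -0.168, 0.061], 0.67)]
scanner [([0.447, 0.257, 0.029], 0.58)]
bit_block [([0.731, -0.212, 0.023], 0.57)]
pad_1 [([0.394, -0.002, 0.016], 0.51)]
16.025 [ 5.88113141e-01 -2.33523945e-05  1.92041968e-01] [-1.32904345  4.34140076  1.93798905] 0.10155108404115264
```

View pics/side9.png

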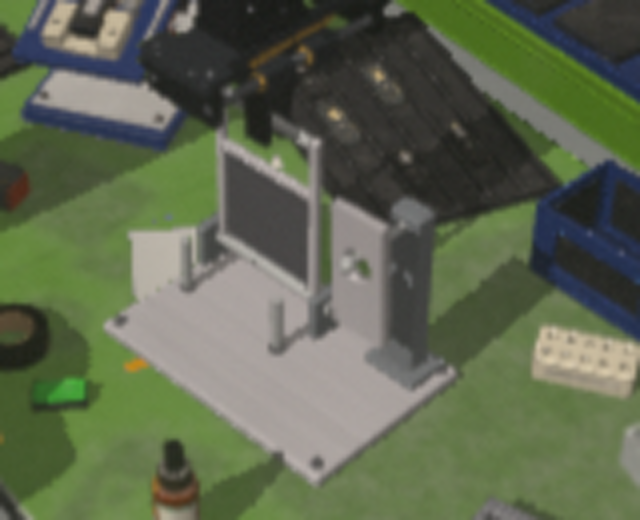

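View pics/scene9.png

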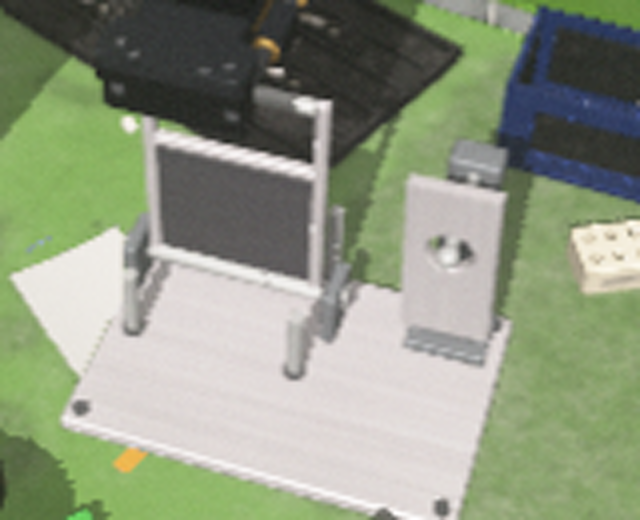

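Both views show the flap upright and held, with the plate hanging on the peg (ball end visible in the hole). I've been holding for more than 0.3 s, so I'm handing in.

```bash
python3 -c "
from rig import *
print(hand_in())"
```

```text
the job is handed in; nothing more can be done
None
```

The reference plate now hangs released on the peg, and the gripper is still holding the flap upright by its bar. I handed the job in at about 16 s of the 61 s allowed; `hand_in` gives no verdict.

What my last checks showed:
- **Flap:** the lean from upright measured +0.002 rad in the side view and −0.001 rad in the scene view, so the joint is close to 0.90. Gripper opening was steady at about 0.10 on the bar, with a few newtons at the wrist.
- **Plate:** its top edge is at 0.197 m, which puts the hole centre about 8 mm below the peg axis. It sits about 14 mm in front of the peg's mid-point and is upright and well clear of the flap. The ball end shows through the hole.
- **Bystanders:** four of the five read within about 8 mm of where they started in each camera. `flux_bottle` had no usable starting reading in the scene view, where the network had pointed at the flap instead. In the side view it read within about 5 mm of its start.
- **Small disagreement:** stand yaw came out between 7.6° and 10° depending on the feature measured. I used 8.5°, which worked without trouble.

No check failed.

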